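# Fit the grow lamp and raise it to its second stop

## Task

Press the loose lamp tube down into the spring clip on the herb planter's lamp post until the orange jaw snaps shut over it, with the tube centred in the clip. Then squeeze the green button on the post's head and draw the head up to its second stop, which is as far as it goes. Finish still holding the head up there with the button squeezed in, so that I can check the gap above the herbs; leave the jar, mister and pot alone.

Things in the scene. Friction and masses are not known exactly. Their poses are not given: they have to be found in the camera images.
- lamp_mid (a point): The middle of the loose LED lamp tube (on its axis): off-white tube 24 mm in diameter and 250 mm long with a square grey end cap (26 x 26 mm, 22 mm long) on each end, 286 mm over all, 140 g. It starts lying on the worktop, its axis 13 mm up. Its y axis runs along the tube; the two ends are alike.
- seat (a point): Where the tube's axis lies once seated, midway between the clip's two tines; moves with the head. y along the seated tube, x level towards the post, z up. The clip opens upwards: two grey fork tines, 12 mm wide, at y = -52 and +52 mm leave a 92 mm gap to hold the tube by its middle (below the tube's axis it is free for 26 mm there). Prongs and jaw reach 23 mm above the seat.
- jaw (a joint): Angle of the sprung orange jaw (rad): 0 shut, opens outwards to 0.5; its two claws stand on the clip's -x side, facing the fixed prongs on the +x side. Prongs and claws flare to a mouth that guides a tube pushed straight down within about 4 mm. It opens 0.1 to 0.2 under a push of about 5 to 15 N and snaps shut over the seated tube.
- head: Head on top of the telescoping post: a white upright grip block, 40 mm (x) by 32 mm (y) by 60 mm tall, origin at the middle of its underside, z up. From the foot of its -x face a 10 mm thick arm runs to the clip (seat: 105 mm to -x, 46 mm up). It can be gripped from above, one finger on each y face. Slides up and down only; about 0.4 kg with the post's inner tube, without lamp.
- grip (a point): Centre of the grip block of the head, 34 mm above its underside and level with the middle of the green button; same axes as the head. The button stands out of the -y face; pinch the block along y here and one finger pushes the button in.
- button (a joint): How far the green button (22 mm wide, 26 mm tall, standing 6 mm out of the block's -y face) is pushed in, m: 0 out, 0.005 fully in, about 8 N. More than 0.0035 frees the post; otherwise it is locked at its stop. The block measures 38 mm across with the button out, 33 mm with it in.
- mast (a joint): How far the head is drawn up, m: 0 at the start (fully down, locked), 0.045 first stop, 0.090 second stop and end of travel. It locks at a stop when the button is out. With the button in, about 7 N lifts the head with its lamp; unheld it sinks.
- planter: White herb planter, fixed to the worktop: trough 120 mm (x) by 330 mm (y), 80 mm tall, soft herbs to about 150 mm; origin under the trough's centre, z up. Behind it (+x) a power unit 70 mm tall with the post at x = 105 mm; its outer tube (22 mm thick) ends 158 mm up. The seat is above the trough's centre, 204 mm over the worktop at the start.
- jar_mid (a point): Middle of an amber jar, 84 mm in diameter and 110 mm tall, standing on the worktop; to be left alone.
- mister_mid (a point): Half-way up a plant mister, a green glass bottle 62 mm in diameter with a black spray pump, 170 mm tall, standing on the worktop; to be left alone.
- pot_mid (a point): Middle of an empty terracotta pot, 84 mm in diameter and 75 mm tall, standing on the worktop; to be left alone.

How it is judged:
By the outcome, as a careful person would: the job done as asked, in the order asked, and still so for the second after the job is handed in, while the arm keeps its last pose, push and grip.
It also fails if it takes over 61 s, if anything falls off the work surface, if the arm or the gripper's body presses on something with over 40 N, if the wrist force passes 120 N, or if a joint passes its speed limit or range.

## Robot

A 7-joint arm with a two-finger parallel gripper is mounted at the origin on the work surface. World frame = base frame: x ahead of the robot, y to its left, z up, the work surface at z = 0. Lengths are in m, angles in rad, forces in N, time in s.
With the tool pointing down it reaches from about 0.4 to 0.85 m from the base axis. Payload 10.4 kg.
Tool frame: the origin (TCP) lies midway between the tips of the shut fingers; the grasp point (between the pads) lies bot.pinch_z behind it (bot.pinch_z is the distance from the TCP to the grasp point, in m); y points along the fingers, z is the direction in which the jaws open and shut, and the axes are right-handed (so a half turn about y gives the same grasp; the last joint's range is limited). The gripper opens to 85 mm and grips with 20 to 120 N. Pads are 22 mm wide; open, the fingers measure 114 mm over their backs; the gripper's body (76 mm by 85 mm) begins 54 mm behind the grasp point. The pads swing forward as they close: fully open they stand 13 mm farther back than shut.
Start: joints at [-1.128, 0.332, -0.065, 1.46, 0.022, 1.35, -0.088], TCP at [0.281, 0.558, 0.231] pointing down, gripper open.
Joint ranges: [-2.6, 2.6], [-0.5, 2.12], [-1.47, 1.34], [0.16, 2.42], [-1.27, 4.41], [0.06, 2.06], [-2.6, 2.6]. Speed limits (rad/s): [2.22, 2.22, 2.79, 2.79, 3.14, 3.14, 3.14].

## Interface

Orientations are given as a unit quaternion [w, x, y, z].
In Python, from plant import status, viewer, workorder, bot gives the robot as it stands.
- The arm moves only by the tool send_rows, never from a script. Its argument "steps" is a list that holds one entry, the list of rows, each a list of 4 numbers: the shift along the tool's x, y, z in cm, then the turn about the tool's y in rad. In form: [[[dx, dy, dz, yaw], ...]]. A call has 1 to 10 rows; each row is the pose to reach, as a shift and turn from the pose commanded when the call began, along the tool's axes at that moment; what a row does not reach only later rows make up. A row lasts 1/8 s, in which the tool goes at most 62.5 mm and 10.7 degrees, less where a joint would pass 70% of its speed; a pose out of reach is approached as far as the arm can. A call with a gripper value outside its range is refused whole. "fingers" is the opening, from -1 (shut) to 1 (fully open), set as the call begins (left out, the last holds). The fingers move at their own pace and stop on an object; the grip force is fixed at half the most. Time passes only in rows, so rows that repeat a pose let the fingers close. It gives the time, the measured TCP pose, the force and the opening at its end, in the units of the state.
- status.sense(): the state, without advancing time (a new reading comes with each control period).
- viewer.camera(name): name is "scene" or "top" or "wrist"; returns the picture (384x512x3 uint8, blue, green, red); there is no depth.
- viewer.get_calibration(name): a dict with "intrinsics" (3x3 intrinsics, pixels), "view" (4x4, takes a point from world to camera coordinates). Camera axes: x right, y up, looking along -z (the intrinsics and any distortion apply to the point x, -y, -z); pixel columns grow to the right and rows downward; lengths in m; the calibration is good to about 2 mm. A picture is of the moment at which its call begins: read the wrist's pose just before it. get_calibration takes no time and is no camera call; for the wrist camera it gives the pose at the moment of the call.
- workorder.finish_job(): hands the job in, once; it reports no verdict.
The state is a dict: "time": time; "qpos": joint angles; "qvel": joint speeds; "joint_efforts": joint torques, N m; "tcp_pos": TCP position; "tool_rot": TCP orientation; "wrist_force": force on the tool from outside, world axes, zero at the start; "ft_torque": the same for the moment, N m; "gripper_width": finger opening in m.
Only numpy, scipy, OpenCV 4.12 (cv2) and the standard library are available. Lean on these libraries where they do the work, as an engineer would, in place of code of your own. Each camera call takes 0.05 s, during which the arm holds its last target.

## Working session

There is one attempt and no reset: what is moved stays moved. The work goes in short steps, Python scripts to look and compute and a tool call to move; the robot and the scene stay as the last step left them, time stands still between calls to the robot, and variables do not carry over. Pictures are saved under pics/ and viewed, and the job is handed in when it is done.

Besides the shell and the picture viewer there is one more tool, called after "Emit:" as name(argument=value, ...), one argument or row to a line, values as JSON. send_rows: Moves the arm, as the interface text tells. Its arguments: {"type":"object","properties":{"steps":{"type":"array"},"fingers":{"type":"number"}},"required":["steps"]}

```bash
ls; mkdir -p pics; python3 - <<'E'
from plant import status, viewer, workorder, bot
import cv2
s=status.sense(); print(s)
print([a for a in dir(bot) if a[0]!='_'], bot.pinch_z)
for n in("scene","top","wrist"):
    c=viewer.get_calibration(n); print(n,c)
    cv2.imwrite(f"pics/{n}0.png",viewer.camera(n))
E
```

```text
pics
{'time': 0.0, 'qpos': array([-1.12759143,  0.33286875, -0.06470225,  1.46095375,  0.02160716,
        1.3498817 , -0.08849152]), 'qvel': array([-0.00167861, -0.0011918 , -0.00094859,  0.00019562,  0.00161467,
        0.00012105,  0.00015619]), 'joint_efforts': array([ 1.67853054e-04, -6.25441575e+01,  4.92228940e-02, -3.91618180e+01,
        1.61839428e-02,  9.79283155e-03, -2.63737832e-06]), 'tcp_pos': array([0.28055099, 0.55807476, 0.23051195]), 'tool_rot': array([-0.68752561,  0.68851015, -0.16328118,  0.16309987]), 'wrist_force': array([ 0.16375184, -0.16441647,  0.00561913]), 'ft_torque': array([0.01051276, 0.02610878, 0.02575943]), 'gripper_width': 0.08539929120500915}
['IKError', 'pinch_z'] 0.0187
scene {'intrinsics': array([[373.85199887,   0.        , 256.79743627],
       [  0.        , 373.85199887, 185.15986642],
       [  0.        ,   0.        ,   1.        ]]), 'view': array([[ 0.24034326,  0.970665  , -0.00667666, -0.15988314],
       [-0.63528626,  0.16249433,  0.75498805,  0.25224827],
       [ 0.7339254 , -0.1772147 ,  0.65570455, -1.38195248],
       [ 0.   
[... 206 characters left out ...]
  1.        ]]), 'view': array([[-0.02054091, -0.99919234, -0.03453591,  0.03744413],
       [ 0.98506623, -0.02613262,  0.1701811 , -0.61538369],
       [-0.17094616, -0.03052448,  0.98480743, -1.15327024],
       [ 0.        ,  0.        ,  0.        ,  1.        ]])}
wrist {'intrinsics': array([[316.55481327,   0.        , 255.72491623],
       [  0.        , 316.55481327, 195.60666289],
       [  0.        ,   0.        ,   1.        ]]), 'view': array([[ 0.44957608,  0.89324091, -0.00142207, -0.62338358],
       [-0.85704725,  0.43090979, -0.2824655 ,  0.03644622],
       [-0.25169696,  0.12820851,  0.9592764 , -0.37954022],
       [ 0.        ,  0.        ,  0.        ,  1.        ]])}
```

```bash
python3 - <<'E'
import cv2
for n in("scene","top","wrist"):
    im=cv2.imread(f"pics/{n}0.png"); cv2.imwrite(f"pics/{n}0b.png",cv2.resize(im,(768,576),interpolation=cv2.INTER_CUBIC))
E
```

```text
(no output)
```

View pics/scene0b.png

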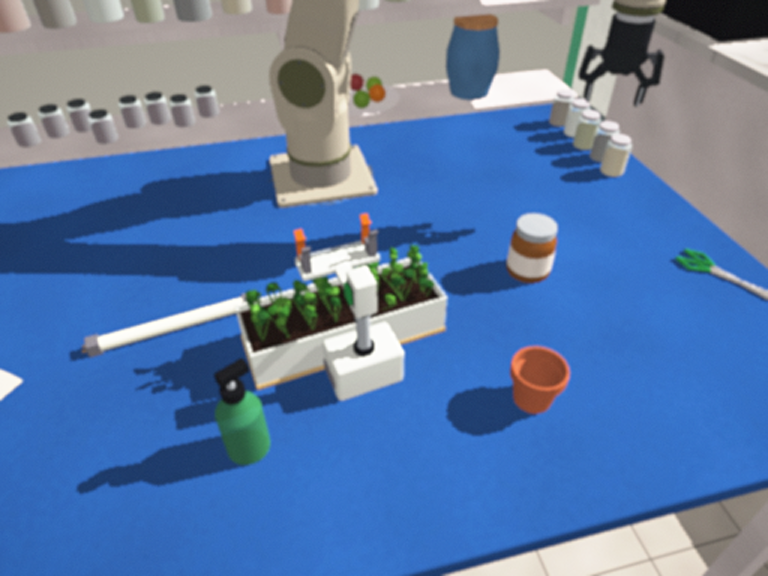

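View pics/top0b.png

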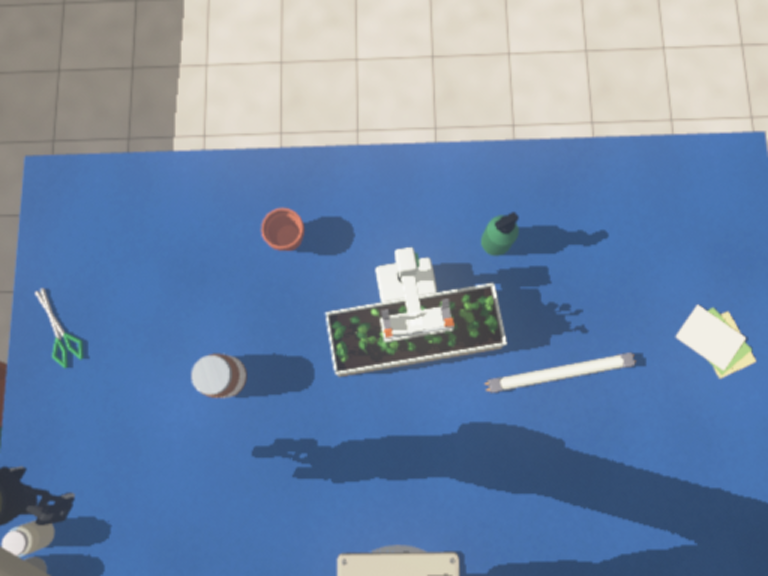

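View pics/wrist0b.png

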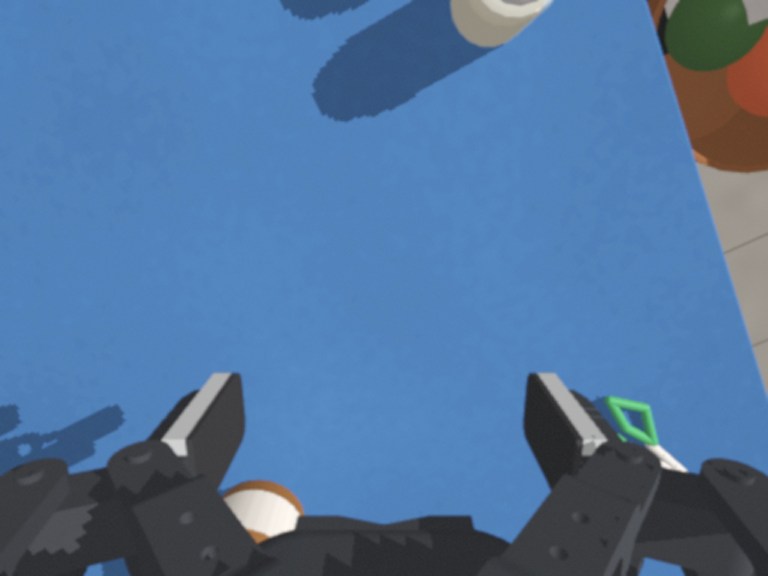

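The scene view shows the planter with clip and head. The tube lies on its −y side, and the jar, mister and pot stand clear of it. In the top view (768 px scale) the tube runs from (487,385) to (635,359), the clip is near (418,322) and the head near (405,260). I'll enlarge crops next.

```bash
python3 - <<'E'
import cv2
im=cv2.imread("pics/top0.png")
cv2.imwrite("pics/c1.png",cv2.resize(im[225:275,310:440],None,fx=6,fy=6,interpolation=cv2.INTER_CUBIC))
cv2.imwrite("pics/c2.png",cv2.resize(im[155:255,210:343],None,fx=6,fy=6,interpolation=cv2.INTER_CUBIC))
im=cv2.imread("pics/scene0.png")
cv2.imwrite("pics/c3.png",cv2.resize(im[135:265,155:300],None,fx=5,fy=5-0.5,interpolation=cv2.INTER_CUBIC))
E
```

```text
(no output)
```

View pics/c1.png

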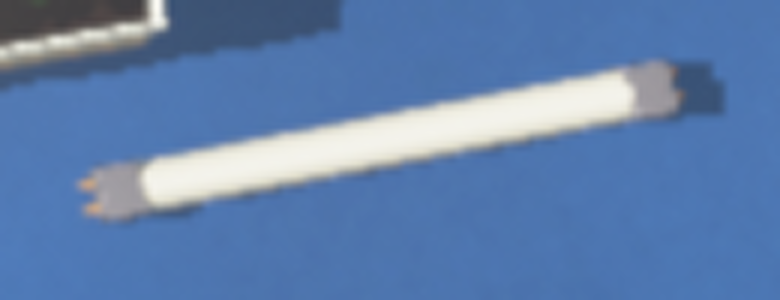

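View pics/c2.png

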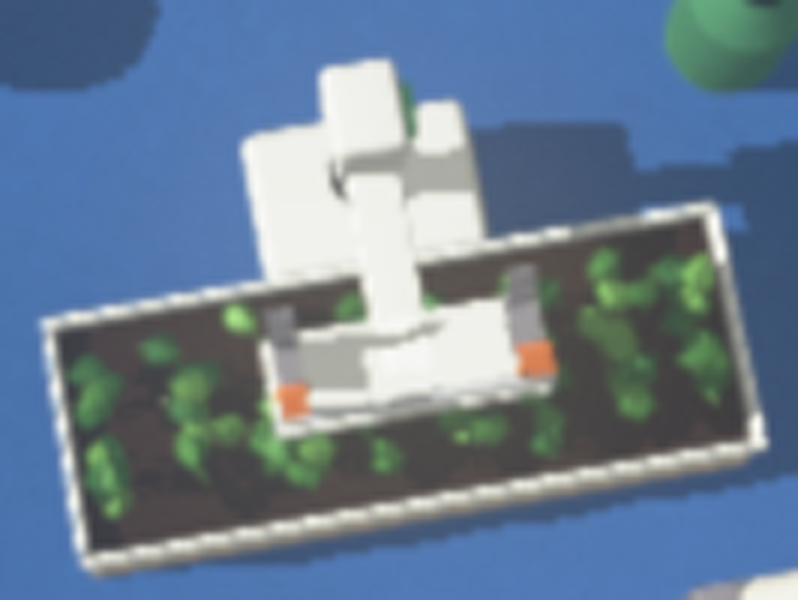

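View pics/c3.png

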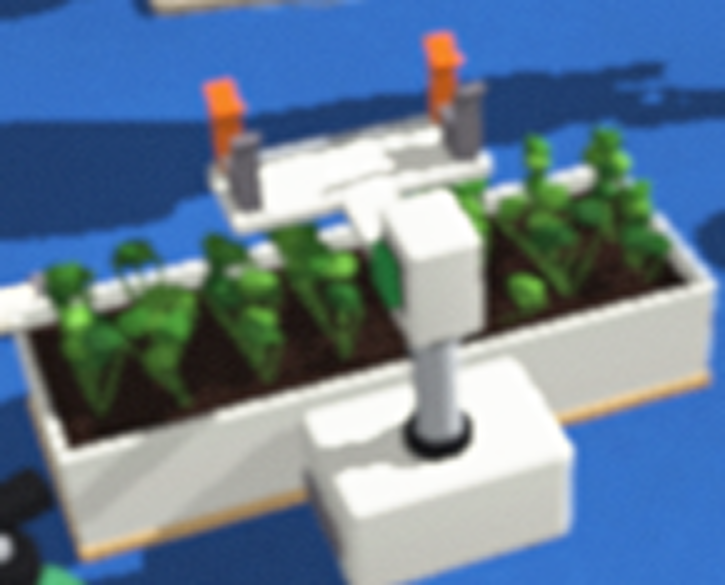

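```bash
cat > h.py <<'E'
import numpy as np, cv2
from plant import status, viewer, workorder, bot
from scipy.optimize import least_squares
from scipy.spatial.transform import Rotation as R
def proj(c,P):
    P=np.atleast_2d(P); q=P@c['view'][:3,:3].T+c['view'][:3,3]
    K=c['intrinsics']; q=q*[1,-1,-1]; p=q@K.T; return p[:,:2]/p[:,2:]
def back(c,uv,z):
    K=c['intrinsics'];V=c['view'];d=np.linalg.inv(K)@[uv[0],uv[1],1]*[1,-1,-1]
    Rm=V[:3,:3].T; o=-Rm@V[:3,3]; d=Rm@d; return o+d*(z-o[2])/d[2]
def Rt(s): q=s['tool_rot']; return R.from_quat([q[1],q[2],q[3],q[0]]).as_matrix()
def plan(pl,P):  # planter frame -> world
    x,y,t=pl; c,s=np.cos(t),np.sin(t); P=np.atleast_2d(P).astype(float); return np.c_[x+c*P[:,0]-s*P[:,1],y+s*P[:,0]+c*P[:,1],P[:,2]]
E
python3 - <<'E'
from h import *
T=viewer.get_calibration("top");S=viewer.get_calibration("scene")
f1=lambda x,y:np.array([310+(x+.5)/6-.5,225+(y+.5)/6-.5])
f2=lambda x,y:np.array([210+(x+.5)/6-.5,155+(y+.5)/6-.5])
f3=lambda x,y:np.array([155+(x+.5)/5-.5,135+(y+.5)/4.5-.5])
s=status.sense(); print("toolR\n",Rt(s).round(3))
a=back(T,f1(150,183),.016);b=back(T,f1(630,95),.016);print("joints",a,b,np.linalg.norm(a-b))
a2=back(T,f1(98,192),.013);b2=back(T,f1(674,89),.013);print("ends",a2,b2,np.linalg.norm(a2-b2))
print("mid",(a+b)/2,(a2+b2)/2,"yaw of y axis",np.degrees(np.arctan2((a-b)[1],(a-b)[0])))
tp=[((42,322),(60,165,80)),((715,203),(60,-165,80)),((765,447),(-60,-165,80)),((85,562),(-60,165,80)),
((320,70),(125,16,218)),((393,60),(125,-16,218)),((405,148),(85,-16,218)),((333,160),(85,16,218))]
sp=[((70,450),(60,-165,80)),((715,285),(60,165,80)),((483,240),(125,16,218)),((410,262),(125,-16,218)),((383,213),(85,-16,218)),((450,190),(85,16,218))]
def res(p,sep=False):
    A=proj(T,plan(p,[np.array(q[1])/1000 for q in tp]))-[f2(*q[0]) for q in tp]
    B=proj(S,plan(p,[np.array(q[1])/1000 for q in sp]))-[f3(*q[0]) for q in sp]
    return (A,B) if sep else np.r_[A.ravel(),B.ravel()]
r=least_squares(res,[.55,0,0],loss='soft_l1');print(r.x,np.degrees(r.x[2]))
A,B=res(r.x,1);print(A.round(1),B.round(1))
for n,m in(("T",0),("S",1)):
    g=lambda p:res(p,1)[m].ravel(); q=least_squares(g,r.x,loss='soft_l1').x; print(n,q)
p=r.x;print("seat",plan(p,[0,0,.204]),"grip",plan(p,[.105,0,.192]))
E
```

```text
toolR
 [[ 0.893 -0.     0.449]
 [-0.449 -0.001  0.893]
 [ 0.    -1.    -0.001]]
joints [ 0.43227245 -0.21589705  0.016     ] [ 0.47013233 -0.45334345  0.016     ] 0.2404457636012811
ends [ 0.42847345 -0.19060011  0.013     ] [ 0.47274156 -0.47613082  0.013     ] 0.288941951012863
mid [ 0.45120239 -0.33462025  0.016     ] [ 0.4506075  -0.33336546  0.013     ] yaw of y axis 99.05932424990417
[ 0.53903841 -0.04362272  0.14780031] 8.46833402105632
[[-0.8 -0.7]
 [-0.4 -0.4]
 [-0.3 -0.1]
 [-1.6  0.6]
 [-0.7 -0.4]
 [-0.7 -0.9]
 [ 0.1 -0.6]
 [-0.2 -0.5]] [[-2.4  1.9]
 [ 0.2 -0.3]
 [-0.2 -0.7]
 [-0.6 -1.5]
 [-1.8 -2.5]
 [-0.7 -1.2]]
T [ 0.53789442 -0.0452049   0.15043032]
S [ 0.54164811 -0.04176758  0.14073391]
seat [[ 0.53903841 -0.04362272  0.204     ]] grip [[ 0.64289364 -0.02816012  0.192     ]]
```

Tube mid is at about (0.451, −0.334), axis yaw 99°, and its measured lengths match the given sizes. Seat is at about (0.539, −0.044) with the planter turned 8.5°. I'll move above the tube.

Emit:
send_rows(
  steps=[
    [[2,-2,-2,0.05],[6,-3,-6.5,0.15],[10.5,-3,-11,0.25],[15,-3,-16,0.35],[20,-3,-21,0.45],[24.5,-3,-25.5,0.55],[29,-3,-30,0.65],[33,-3,-35,0.75],[36,-3,-40,0.85],[39,-3,-45,0.946]],
  ],
  fingers=1,
)

```text
time: 1.4
tcp_pos: [0.4261, -0.0116, 0.2613]
tool_rot: [0.538, -0.537, 0.46, -0.46]
wrist_force: [1.0, -0.0, 0.4]
gripper_width: 0.0855
```

```bash
cat >> h.py <<'E'
def to(s,P,yaw=None):
    M=Rt(s); d=M.T@(np.array(P)-s['tcp_pos'])*100; jy=np.arctan2(M[1,2],M[0,2])
    print("t",s['time'],"tcp",s['tcp_pos'].round(4),"jaw yaw",round(np.degrees(jy),2),"F",s['wrist_force'].round(1),"w",round(s['gripper_width'],4))
    print(" shift cm",d.round(2), "turn", None if yaw is None else round(jy-np.radians(yaw),4))
E
python3 - <<'E'
from h import *
s=status.sense(); to(s,[.451,-.334,.22],9.06)
E
```

```text
t 1.4 tcp [ 0.4261 -0.0116  0.2613] jaw yaw 8.93 F [ 1.  -0.   0.4] w 0.0855
 shift cm [32.24  4.12 -2.54] turn -0.0024
```

Emit:
send_rows(
  steps=[
    [[5,0,-0.4,0],[10.5,0.5,-0.8,0],[16.5,1,-1.2,0],[22.5,2,-1.7,0],[28,3,-2.2,0],[32.2,4,-2.5,0],[32.2,4,-2.5,0],[32.2,4,-2.5,0]],
  ],
)

```text
time: 2.4
tcp_pos: [0.4526, -0.331, 0.221]
tool_rot: [-0.538, 0.538, -0.459, 0.458]
wrist_force: [-0.4, -0.5, 1.2]
gripper_width: 0.0854
```

```bash
python3 - <<'E'
from h import *
s=status.sense(); to(s,[.451,-.334,.1],9.06)
c=viewer.get_calibration("wrist"); im=viewer.camera("wrist"); cv2.imwrite("pics/w1.png",cv2.resize(im,None,fx=1.5,fy=1.5))
np.save("w1.npy",c['view']); 
d=np.array([-np.sin(np.radians(9.06)),np.cos(np.radians(9.06)),0])
print(proj(c,np.array([.451,-.334,.013])+np.outer([-.143,-.125,0,.125,.143],d))*1.5)
E
```

```text
t 2.4 tcp [ 0.4526 -0.331   0.221 ] jaw yaw 9.11 F [-0.4 -0.5  1.2] w 0.0854
 shift cm [ 0.28 12.1  -0.19] turn 0.0009
[[382.05301495 423.60630872]
 [382.04042361 404.40747533]
 [381.94312906 256.05618179]
 [381.82456941  75.28062571]
 [381.80532831  45.94246741]]
```

View pics/w1.png

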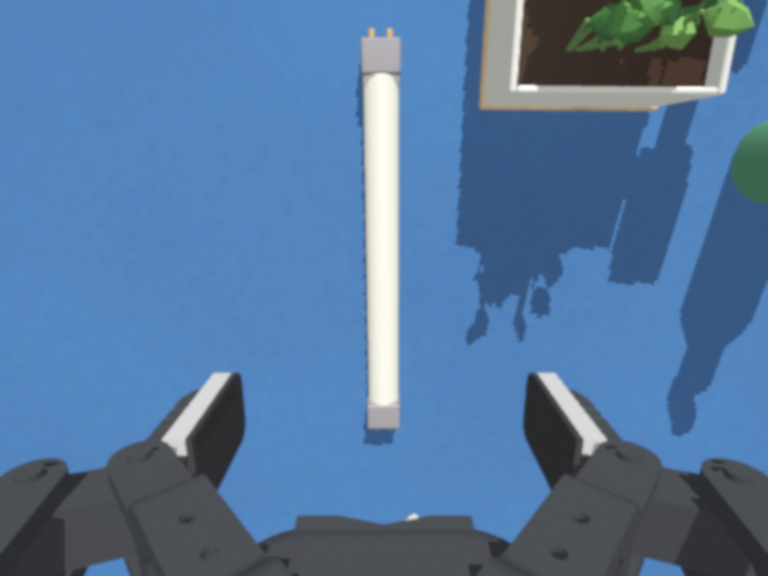

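The tube runs vertically in the wrist picture. The cap joints are at about (381,73) and (383.5,403), and the cap ends at (381,38) and (383.5,428). This agrees with the top-camera estimate to about 2 mm.

```bash
python3 - <<'E'
from h import *
s=status.sense(); c=viewer.get_calibration("wrist")
q=lambda u,v:np.array([(u+.5)/1.5-.5,(v+.5)/1.5-.5])
a=back(c,q(381,73),.0245);b=back(c,q(383.5,403),.0245)
a2=back(c,q(381,38),.026);b2=back(c,q(383.5,428),.0)
print(a,b,np.linalg.norm(a-b),(a+b)/2,np.degrees(np.arctan2(*(a-b)[1::-1])));print(a2,b2,np.linalg.norm(a2-b2),(a2+b2)/2)
m=(a+b)/2
to(s,[m[0],m[1],.004],9.4)
E
```

```text
[ 0.43105079 -0.21023622  0.0245    ] [ 0.47108333 -0.44894717  0.0245    ] 0.24204446233436117 [ 0.45106706 -0.32959169  0.0245    ] 99.5200837022329
[ 0.42785801 -0.1901359   0.026     ] [ 0.47713467 -0.48658914  0.        ] 0.30164335921146346 [ 0.45249634 -0.33836252  0.013     ]
t 2.45 tcp [ 0.4529 -0.3305  0.2213] jaw yaw 9.17 F [0.7 0.4 0.2] w 0.0854
 shift cm [-0.1  21.73 -0.17] turn -0.004
```

Emit:
send_rows(
  steps=[
    [[-0.05,5,-0.1,-0.005],[-0.05,11,-0.17,-0.005],[-0.05,16,-0.17,-0.005],[-0.05,19.5,-0.17,-0.005],[-0.05,21,-0.17,-0.005],[-0.05,21.6,-0.17,-0.005],[-0.05,21.6,-0.17,-0.005]],
  ],
)

```text
time: 3.32
tcp_pos: [0.4516, -0.3313, 0.0063]
tool_rot: [0.54, -0.539, 0.457, -0.458]
wrist_force: [1.2, 0.2, 0.5]
gripper_width: 0.0851
```

Emit:
send_rows(
  steps=[
    [[0,0,0,0],[0,0,0,0],[0,0,0,0],[0,0,0,0],[0,0,0,0],[0,0,0,0]],
  ],
  fingers=-1,
)

```text
time: 4.08
tcp_pos: [0.4511, -0.3313, 0.0058]
tool_rot: [0.539, -0.539, 0.457, -0.458]
wrist_force: [-2.1, 1.0, 5.8]
gripper_width: 0.0218
```

```bash
python3 - <<'E'
from h import *
s=status.sense(); to(s,[.451,-.33,.25],9.5)
E
```

```text
t 4.075 tcp [ 0.4511 -0.3313  0.0058] jaw yaw 9.4 F [-2.1  1.   5.8] w 0.0218
 shift cm [-1.300e-01 -2.442e+01  2.000e-02] turn -0.0018
```

Emit:
send_rows(
  steps=[
    [[0,-1,0,0],[0,-3,0,0],[0,-7,0,0],[0,-12,0,0],[0,-18,0,0],[0,-23,0,0],[0,-27,0,0],[0,-29,0,0],[0,-29,0,0],[0,-29,0,0]],
  ],
)

```text
time: 5.32
tcp_pos: [0.4503, -0.331, 0.2947]
tool_rot: [0.539, -0.539, 0.458, -0.457]
wrist_force: [0.2, 0.1, -1.7]
gripper_width: 0.0216
```

```bash
python3 - <<'E'
from h import *
s=status.sense(); to(s,[.451,-.33,.25],9.5)
c=viewer.get_calibration("wrist"); im=viewer.camera("wrist"); cv2.imwrite("pics/w2.png",cv2.resize(im,None,fx=1.5,fy=1.5)); np.savez("w2",v=c['view'],R=Rt(s),p=s['tcp_pos'])
im=viewer.camera("scene"); cv2.imwrite("pics/s2.png",cv2.resize(im,None,fx=1.5,fy=1.5))
E
```

```text
t 5.325 tcp [ 0.4503 -0.331   0.2947] jaw yaw 9.38 F [ 0.2  0.1 -1.7] w 0.0216
 shift cm [-0.09  4.47  0.08] turn -0.0021
```

View pics/w2.png

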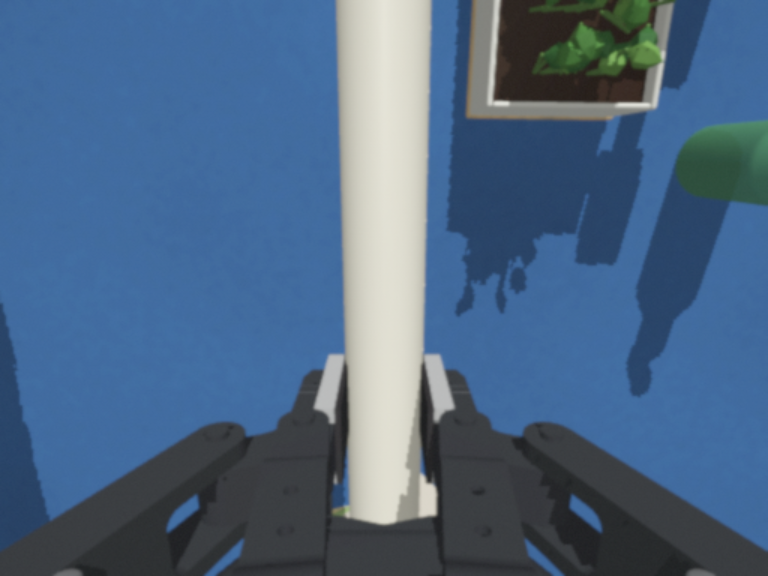

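View pics/s2.png

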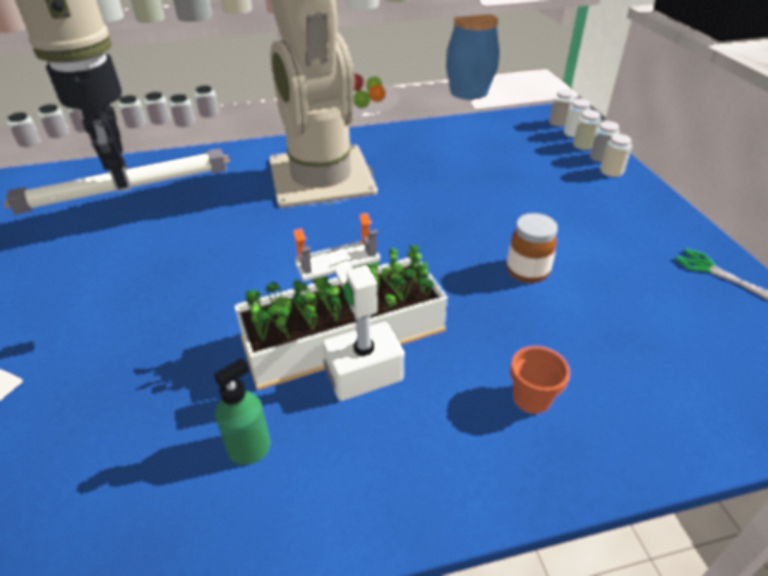

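The tube is firmly held. In the scene view its ends are at about (18,200) and (218,160). Now I'll check its pitch and position in the hand, and refine the clip's position from the camera pictures.

```bash
python3 - <<'E'
from h import *
s=status.sense();S=viewer.get_calibration("scene");T=viewer.get_calibration("top")
im=cv2.imread("pics/s2.png")
top=viewer.camera("top"); top=cv2.resize(top,None,fx=1.5,fy=1.5)
m=s['tcp_pos']+[0,0,.0072]; y=np.radians(99.45); d=np.array([np.cos(y),np.sin(y),0])
for c,i in((S,im),(T,top)):
    for k in(-.143,-.121,0,.121,.143):
        p=proj(c,m+k*d)[0]*1.5+.25; cv2.circle(i,(int(p[0]),int(p[1])),2,(0,0,255),-1); print(p.round(1))
cv2.imwrite("pics/s2m.png",cv2.resize(im[130:240,0:260],None,fx=3,fy=3))
cv2.imwrite("pics/t2m.png",cv2.resize(top[300:430,470:730],None,fx=3,fy=3))
E
```

```text
[  8.5 201.9]
[ 26.6 198.2]
[121.1 179.2]
[207.4 161.9]
[222.3 158.9]
[702.  347.3]
[687.7 350. ]
[609. 365.]
[530.4 380. ]
[516.1 382.7]
```

View pics/s2m.png

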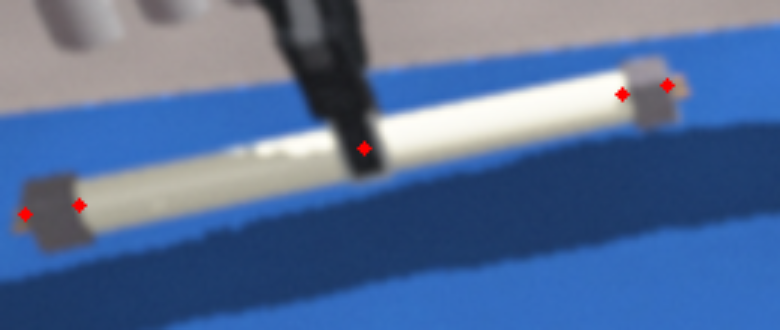

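View pics/t2m.png

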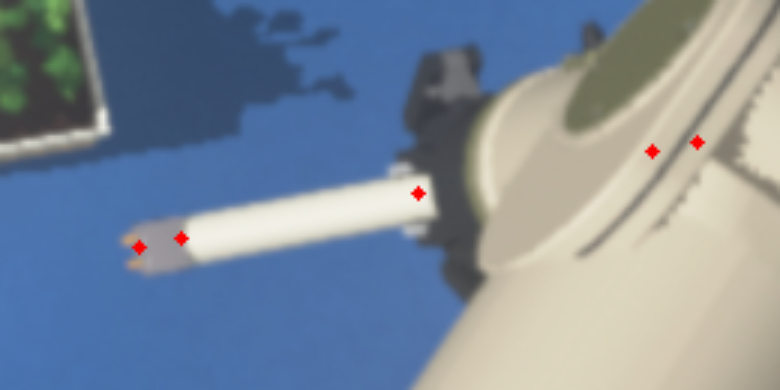

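Emit:
send_rows(
  steps=[
    [[-3,-1,0.7,0.01],[-7,-2.5,1.6,0.016],[-12,-3.5,2.7,0.016],[-15,-3.5,3.3,0.016],[-15,-3.5,3.3,0.016],[-15,-3.5,3.3,0.016],[-15,-3.5,3.3,0.016]],
  ],
)

```text
time: 6.35
tcp_pos: [0.4585, -0.1791, 0.33]
tool_rot: [-0.535, 0.535, -0.462, 0.462]
wrist_force: [-0.2, -0.2, -1.2]
gripper_width: 0.0219
```

```bash
python3 - <<'E'
from h import *
s=status.sense(); to(s,[.539,-.0436,.33],8.47)
c=viewer.get_calibration("wrist"); im=viewer.camera("wrist"); cv2.imwrite("pics/w3.png",cv2.resize(im,None,fx=1.5,fy=1.5)); np.savez("w3",v=c['view'],K=c['intrinsics'])
E
```

```text
t 6.35 tcp [ 0.4585 -0.1791  0.33  ] jaw yaw 8.35 F [-0.2 -0.2 -1.2] w 0.0219
 shift cm [-12.24  -0.     9.93] turn -0.0021
```

View pics/w3.png

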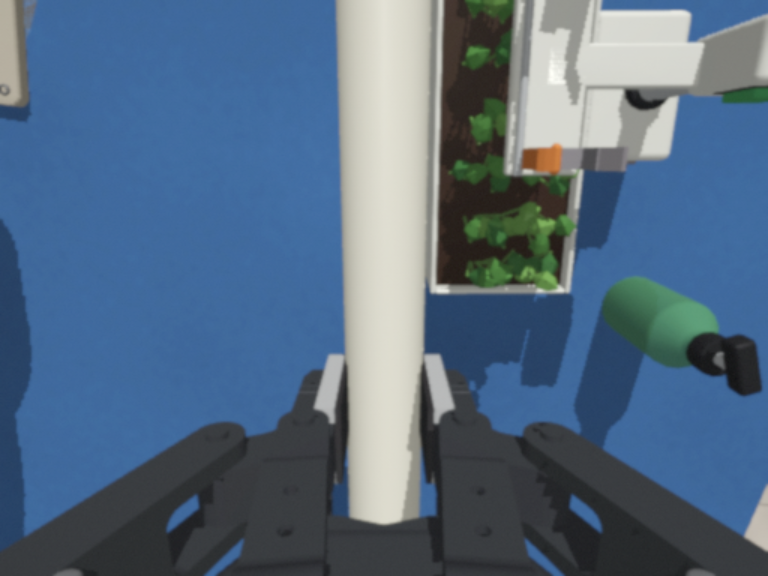

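The near tine's orange claw is at (542,158) and its prong at (605,160), but the far tine is out of frame. I'll back off to see both.

Emit:
send_rows(
  steps=[
    [[3,0,0.5,0],[7,0,0.5,0],[10,0,0.5,0],[10.5,0,0.5,0],[10.5,0,0.5,0],[10.5,0,0.5,0]],
  ],
)

```text
time: 7.15
tcp_pos: [0.4795, -0.28, 0.3303]
tool_rot: [0.536, -0.536, 0.461, -0.461]
wrist_force: [-0.1, -0.0, -2.1]
gripper_width: 0.0219
```

```bash
python3 - <<'E'
from h import *
s=status.sense(); to(s,[.539,-.0436,.33],8.47)
c=viewer.get_calibration("wrist"); im=viewer.camera("wrist"); cv2.imwrite("pics/w4.png",cv2.resize(im[0:240,272:512],None,fx=3,fy=2.5,interpolation=cv2.INTER_CUBIC)); np.savez("w4",v=c['view'],K=c['intrinsics'])
cv2.imwrite("pics/w4raw.png",im)
E
```

```text
t 7.15 tcp [ 0.4795 -0.28    0.3303] jaw yaw 8.54 F [-0.1 -0.  -2.1] w 0.0219
 shift cm [-22.5    0.04   9.4 ] turn 0.0013
```

View pics/w4.png

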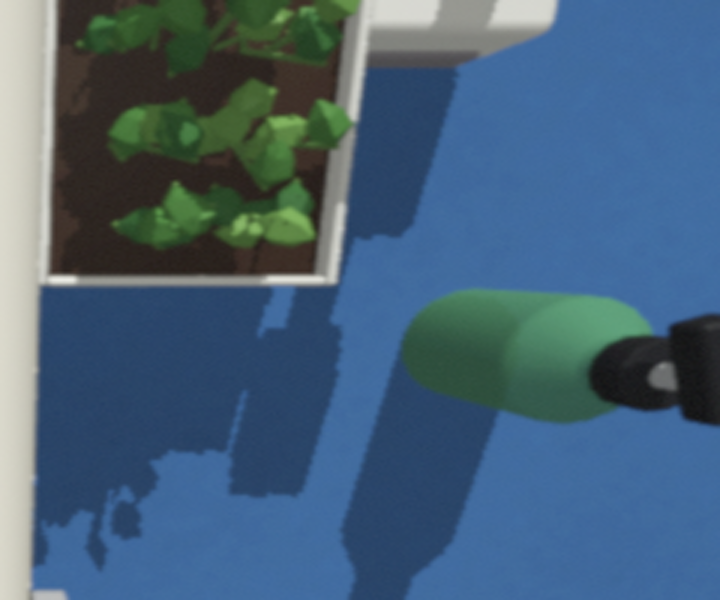

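Backing off was the wrong way, because image up is +y. The clip left the frame, so I'll go forward.

Emit:
send_rows(
  steps=[
    [[-4,0,-0.5,0],[-9,0,-0.5,0],[-14,0,-0.5,0],[-17.5,0,-0.5,0],[-18.5,0,-0.5,0],[-18.5,0,-0.5,0],[-18.5,0,-0.5,0]],
  ],
)

```text
time: 8.07
tcp_pos: [0.4471, -0.0999, 0.3303]
tool_rot: [-0.535, 0.535, -0.462, 0.462]
wrist_force: [-0.3, -1.3, -0.7]
gripper_width: 0.0218
```

```bash
python3 - <<'E'
from h import *
s=status.sense(); to(s,[.539,-.0436,.33],8.47)
c=viewer.get_calibration("wrist"); im=viewer.camera("wrist"); cv2.imwrite("pics/w5.png",cv2.resize(im[0:240,272:512],None,fx=3,fy=2.5,interpolation=cv2.INTER_CUBIC)); np.savez("w5",v=c['view'],K=c['intrinsics'],p=s['tcp_pos'],R=Rt(s))
E
```

```text
t 8.075 tcp [ 0.4471 -0.0999  0.3303] jaw yaw 8.38 F [-0.3 -1.3 -0.7] w 0.0218
 shift cm [-4.23  0.03  9.91] turn -0.0016
```

View pics/w5.png

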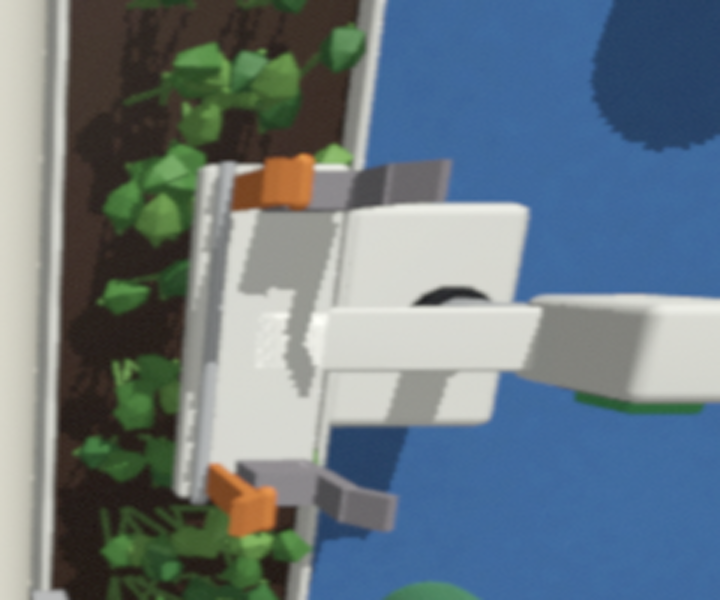

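Both tines are visible. In the crop the claw tips are at (312,181) and (273,508), the prong tips at (446,182) and (395,511), and the head's top −x edge runs (660,303) to (637,403). I'll refine the pose from these.

```bash
python3 - <<'E'
from h import *
d=np.load("w5.npz"); c=dict(view=d['v'],intrinsics=d['K'])
f=lambda x,y:np.array([272+(x+.5)/3-.5,(y+.5)/2.5-.5])
for n,p,z in(("claw+",(312,181),.227),("claw-",(273,508),.227),("prong+",(446,182),.227),("prong-",(395,511),.227),("h+",(660,303),.218),("h-",(637,403),.218),("rim",(383,0),.08),("rim",(357,168),.08),("riml",(55,20),.08),("riml",(43,560),.08)):
    print(n,back(c,f(*p),z).round(4))
pts=[((312,181),52,0),((273,508),-52,0),((446,182),52,1),((395,511),-52,1)]
def res(p):
    r=[]
    for q,y,k in pts: r+=list(proj(c,plan(p[:3],[p[3+k],y/1000,.227]))[0]-f(*q))
    for q,P in(((660,303),(85,16,218)),((637,403),(85,-16,218))): r+=list(proj(c,plan(p[:3],np.array(P)/1000))[0]-f(*q))
    W=np.array([back(c,f(*q),.08) for q in((383,0),(357,168),(55,20),(43,560))]); 
    cs,sn=np.cos(p[2]),np.sin(p[2]); lx=(W[:,0]-p[0])*cs+(W[:,1]-p[1])*sn
    return np.r_[r,(lx-[.06,.06,-.06,-.06])*1000]
r=least_squares(res,[.539,-.0436,.148,-.02,.02],loss='soft_l1',x_scale=[.01,.01,.1,.01,.01]);print(r.x,np.degrees(r.x[2]));print(r.fun.round(1))
E
```

```text
claw+ [0.5194 0.0039 0.227 ]
claw- [ 0.534  -0.0949  0.227 ]
prong+ [0.5516 0.0084 0.227 ]
prong- [ 0.5671 -0.0911  0.227 ]
h+ [ 0.6217 -0.0166  0.218 ]
h- [ 0.6267 -0.0479  0.218 ]
rim [0.5762 0.1    0.08  ]
rim [0.5849 0.032  0.08  ]
riml [0.4591 0.0749 0.08  ]
riml [ 0.4985 -0.1769  0.08  ]
[ 0.53900531 -0.04537664  0.15692032 -0.0119987   0.020817  ] 8.990871849727919
[-0.4 -0.4  0.5  4.5  0.1 -1.3 -0.1  2.9 -1.4 -0.6 -1.5 -0.2 -0.5 -2.5
 -0.2 -0.5]
```

```bash
python3 - <<'E'
from h import *
s=status.sense(); to(s,[.539,-.046,.26],8.65)
E
```

```text
t 8.125 tcp [ 0.4471 -0.0999  0.3303] jaw yaw 8.37 F [ 0.1 -0.1 -1.8] w 0.0214
 shift cm [-4.    7.03  9.88] turn -0.005
```

Emit:
send_rows(
  steps=[
    [[-1,0,2.5,-0.005],[-2.5,0,6,-0.005],[-4,0,9,-0.005],[-4,2,9.9,-0.005],[-4,5,9.9,-0.005],[-4,6.8,9.9,-0.005],[-4,7,9.9,-0.005],[-4,7,9.9,-0.005],[-4,7,9.9,-0.005]],
  ],
)

```text
time: 9.25
tcp_pos: [0.5396, -0.0447, 0.2613]
tool_rot: [0.537, -0.536, 0.46, -0.461]
wrist_force: [0.6, -0.1, -0.5]
gripper_width: 0.0218
```

```bash
python3 - <<'E'
from h import *
s=status.sense(); to(s,[.539,-.046,.26],8.65)
im=viewer.camera("wrist"); cv2.imwrite("pics/w6.png",cv2.resize(im,None,fx=1.5,fy=1.5))
im=viewer.camera("scene"); cv2.imwrite("pics/s6.png",cv2.resize(im[95:215,130:320],None,fx=4,fy=4,interpolation=cv2.INTER_CUBIC))
im=viewer.camera("top"); cv2.imwrite("pics/t6.png",cv2.resize(im[130:280,180:380],None,fx=4,fy=4,interpolation=cv2.INTER_CUBIC))
E
```

```text
t 9.25 tcp [ 0.5396 -0.0447  0.2613] jaw yaw 8.76 F [ 0.6 -0.1 -0.5] w 0.0218
 shift cm [ 0.12  0.13 -0.08] turn 0.0019
```

View pics/w6.png

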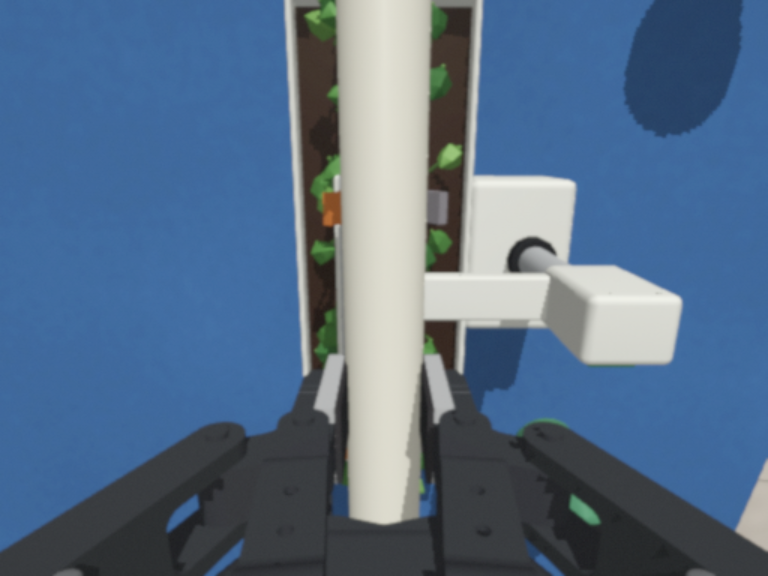

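View pics/s6.png

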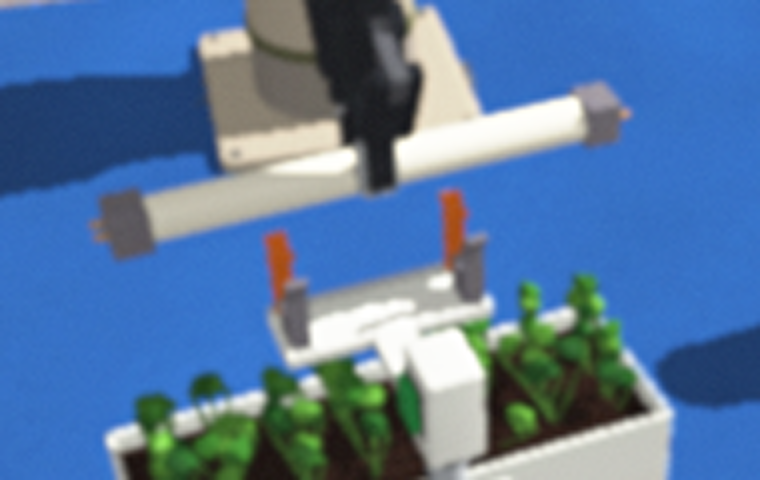

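View pics/t6.png

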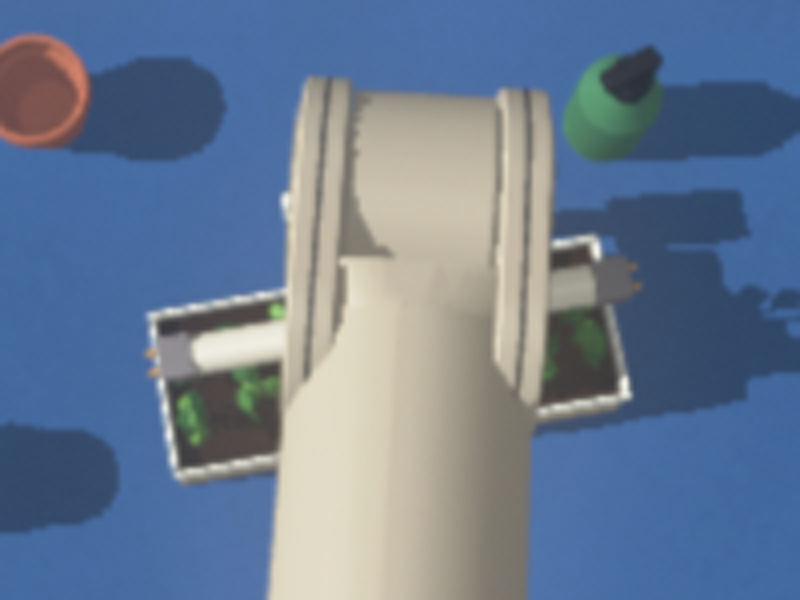

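The wrist view shows the tube (column 384) midway between the claw's outer edge (323) and the prong's (447). Next I'll check along-tube centring from the tine row (about 208) and the tube's end caps in the scene and top views.

```bash
python3 - <<'E'
from h import *
s=status.sense(); c=viewer.get_calibration("wrist");S=viewer.get_calibration("scene");T=viewer.get_calibration("top")
q=lambda u,v:np.array([(u+.5)/1.5-.5,(v+.5)/1.5-.5])
t=np.radians(8.65); ey=np.array([-np.sin(t),np.cos(t),0]);ex=np.array([np.cos(t),np.sin(t),0])
for u in((323,209),(447,208)):
    w=back(c,q(*u),.227)-s['tcp_pos']; print("tine local x,y rel tcp",w@ex,w@ey-.052)
for u in((548,267),(580,360)): # head top -x corners? 
    w=back(c,q(*u),.218)-s['tcp_pos']; print("head local",w@ex,w@ey)
m=s['tcp_pos']+[0,0,.0072]
fs=lambda x,y:np.array([130+(x+.5)/4-.5,95+(y+.5)/4-.5]); ft=lambda x,y:np.array([180+(x+.5)/4-.5,130+(y+.5)/4-.5])
# tube joints
for n,C,f,a,b in(("S",S,fs,(152,217),(583,117)),("T",T,ft,(595,285),(192,352))):
    A=back(C,f(*a),m[2]);B=back(C,f(*b),m[2]);w=(A+B)/2-s['tcp_pos']; print(n,np.linalg.norm(A-B),"mid rel tcp",w@ex,w@ey,"yaw",np.degrees(np.arctan2(*(B-A)[1::-1])))
# claw tips in scene crop: inner..; rely on mean
a=back(S,fs(277,235),.227);b=back(S,fs(452,193),.227);w=(a+b)/2-s['tcp_pos'];print("claw S",np.linalg.norm(a-b),w@ex,w@ey)
a=back(S,fs(296,283),.227);b=back(S,fs(476,238),.227);w=(a+b)/2-s['tcp_pos'];print("prong S",np.linalg.norm(a-b),w@ex,w@ey)
E
```

```text
tine local x,y rel tcp -0.023185762027079834 -0.0003749156184323782
tine local x,y rel tcp 0.022521192199934457 5.607710406069916e-05
head local 0.06518470095595816 0.027706252785524358
head local 0.08283307044650443 -0.012851825158192425
S 0.24400138994449136 mid rel tcp -0.00011558042869111729 0.004884410658223227 yaw 98.8058120592565
T 0.24584063500366787 mid rel tcp 0.00017878786887462423 -0.0003289443047252353 yaw 98.07768012858969
claw S 0.10346117952066218 -0.015731739409109175 0.0009571850080072684
prong S 0.10268620920451678 0.029984314947947368 -0.00201280334196271
```

Everything agrees within about 2 mm. I'll shift 2 mm towards −y and push straight down.

Emit:
send_rows(
  steps=[
    [[0.2,0,0,0],[0.2,1,0,0],[0.2,2.2,0,0],[0.2,3,0,0],[0.2,3.6,0,0],[0.2,4,0,0],[0.2,4.4,0,0],[0.2,4.7,0,0],[0.2,5,0,0]],
  ],
)

```text
time: 10.52
tcp_pos: [0.5409, -0.0463, 0.2113]
tool_rot: [0.538, -0.536, 0.459, -0.461]
wrist_force: [4.6, 0.4, 2.2]
gripper_width: 0.0215
```

```bash
python3 - <<'E'
from h import *
s=status.sense(); to(s,[.539,-.046,.1968],8.65); print(s['ft_torque'].round(2))
E
```

```text
t 10.525 tcp [ 0.5409 -0.0463  0.2113] jaw yaw 8.78 F [4.6 0.4 2.2] w 0.0215
 shift cm [-0.05  1.45 -0.19] turn 0.0023
[ 0.25 -0.95 -0.13]
```

Emit:
send_rows(
  steps=[
    [[0,0.3,0,0],[0,0.6,0,0],[0,0.9,0,0],[0,1.2,0,0],[0,1.4,0,0],[0,1.5,0,0],[0,1.5,0,0]],
  ],
)

```text
time: 11.4
tcp_pos: [0.5389, -0.0466, 0.1964]
tool_rot: [0.537, -0.537, 0.461, -0.46]
wrist_force: [-7.0, 1.2, 15.4]
gripper_width: 0.0219
```

```bash
python3 - <<'E'
from h import *
s=status.sense(); to(s,[.539,-.046,.1968],8.65); print(s['ft_torque'].round(2))
im=viewer.camera("wrist"); cv2.imwrite("pics/w7.png",cv2.resize(im,None,fx=1.5,fy=1.5))
im=viewer.camera("scene"); cv2.imwrite("pics/s7.png",cv2.resize(im[95:215,130:320],None,fx=4,fy=4,interpolation=cv2.INTER_CUBIC))
E
```

```text
t 11.4 tcp [ 0.5389 -0.0466  0.1964] jaw yaw 8.76 F [-7.   1.2 15.4] w 0.0219
 shift cm [-0.06 -0.04  0.02] turn 0.0018
[0.3  1.56 0.05]
```

View pics/w7.png

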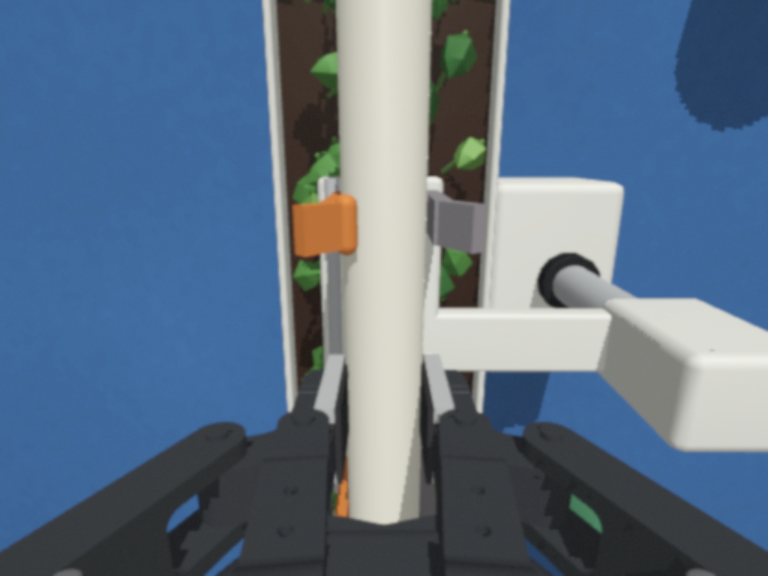

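View pics/s7.png

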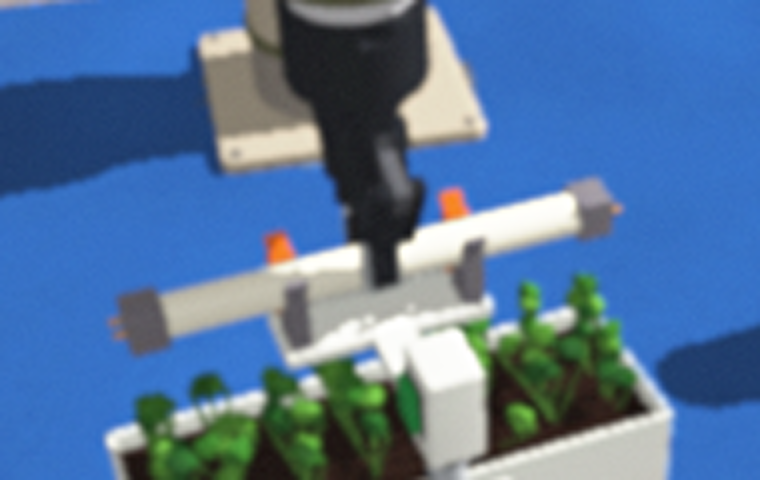

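The jaw appears shut: the claw at (345,222) overlaps the tube's top edge, and the measured height matches the seat. I'll quantify the centring.

```bash
python3 - <<'E'
from h import *
s=status.sense(); c=viewer.get_calibration("wrist");S=viewer.get_calibration("scene")
q=lambda u,v:np.array([(u+.5)/1.5-.5,(v+.5)/1.5-.5])
t=np.radians(8.65); ey=np.array([-np.sin(t),np.cos(t),0]);ex=np.array([np.cos(t),np.sin(t),0])
fs=lambda x,y:np.array([130+(x+.5)/4-.5,95+(y+.5)/4-.5])
def L(C,uv,z): w=back(C,uv,z)-s['tcp_pos']; return np.array([w@ex,w@ey]).round(4)
print("claw wrist",L(c,q(345,224),.225),L(c,q(460,222),.225))
print("S joints",L(S,fs(165,313),.204),L(S,fs(578,212),.204))
print("S capends",L(S,fs(118,322),.204),L(S,fs(611,207),.204))
print("S claws",L(S,fs(279,238),.227),L(S,fs(453,195),.227),"prongs",L(S,fs(296,281),.227),L(S,fs(475,239),.227))
E
python3 - <<'E'
import sys; sys.path.insert(0,'.')
import os; os.chdir('.')
from h import *
im=viewer.camera("top"); cv2.imwrite("pics/t7.png",cv2.resize(im[130:280,180:380],None,fx=4,fy=4,interpolation=cv2.INTER_CUBIC))
im=viewer.camera("scene"); cv2.imwrite("pics/s8.png",cv2.resize(im[130:200,150:295],None,fx=5.5,fy=5.5,interpolation=cv2.INTER_CUBIC))
E
```

```text
claw wrist [-0.0101  0.0549] [0.0175 0.0554]
S joints [-0.001  -0.1182] [0.0009 0.1272]
S capends [-0.0033 -0.1432] [0.0039 0.1472]
S claws [-0.0118 -0.0486] [-0.0129  0.0545] prongs [ 0.0291 -0.0509] [0.0314 0.0504]
```

View pics/t7.png

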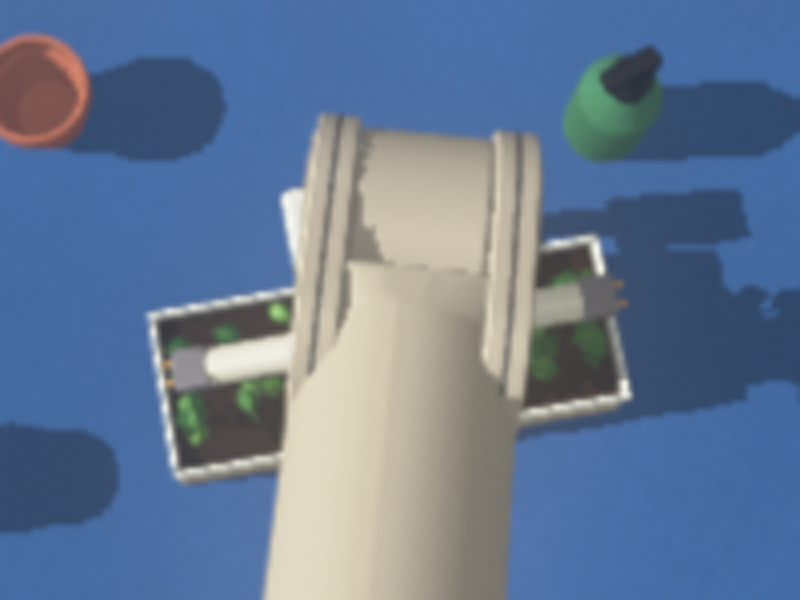

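View pics/s8.png

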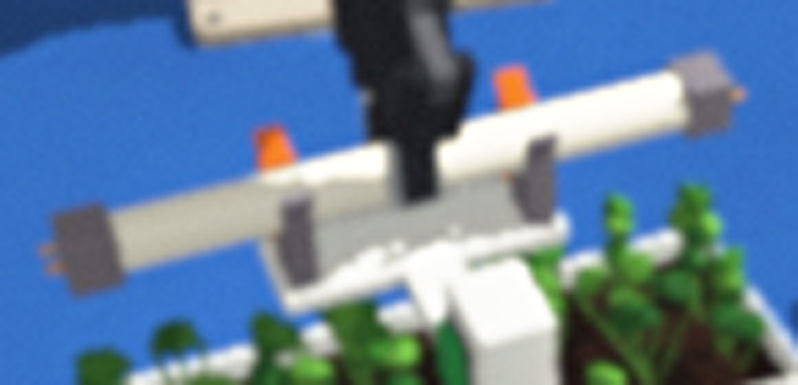

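Emit:
send_rows(
  steps=[
    [[0,0.1,0,0],[0,0.15,0,0],[0,0.15,0,0]],
  ],
)

```text
time: 11.98
tcp_pos: [0.539, -0.0466, 0.1962]
tool_rot: [0.537, -0.536, 0.461, -0.46]
wrist_force: [-13.2, 2.0, 29.1]
gripper_width: 0.0217
```

It's on the hard stop, with 29 N and no further travel. I'll relax the push and open.

Emit:
send_rows(
  steps=[
    [[0,-0.2,0,0],[0,-0.3,0,0],[0,-0.3,0,0]],
  ],
)

```text
time: 12.35
tcp_pos: [0.5389, -0.0466, 0.1967]
tool_rot: [-0.536, 0.537, -0.461, 0.46]
wrist_force: [-3.4, 0.4, 5.6]
gripper_width: 0.0217
```

Emit:
send_rows(
  steps=[
    [[0,0,0,0],[0,0,0,0],[0,0,0,0],[0,0,0,0],[0,0,0,0]],
  ],
  fingers=1,
)

```text
time: 12.98
tcp_pos: [0.5394, -0.0465, 0.1968]
tool_rot: [0.537, -0.537, 0.46, -0.46]
wrist_force: [-0.7, 0.1, -0.1]
gripper_width: 0.0855
```

Emit:
send_rows(
  steps=[
    [[0,-1,0,0],[0,-3,0,0],[0,-6,0,0],[0,-10,0,0],[0,-14,0,0],[3,-16,-4,0],[6,-16,-8,0],[6,-16,-8,0],[6,-16,-8,0]],
  ],
)

```text
time: 14.1
tcp_pos: [0.4696, -0.1177, 0.3574]
tool_rot: [0.537, -0.536, 0.46, -0.46]
wrist_force: [0.2, 1.0, 0.7]
gripper_width: 0.0852
```

```bash
python3 - <<'E'
from h import *
s=status.sense(); to(s,[.539,-.046,.1968],8.65)
c=viewer.get_calibration("wrist"); im=viewer.camera("wrist"); cv2.imwrite("pics/w9.png",cv2.resize(im,None,fx=1.5,fy=1.5)); np.savez("w9",v=c['view'],K=c['intrinsics'],p=s['tcp_pos'])
im=viewer.camera("scene"); cv2.imwrite("pics/s9.png",cv2.resize(im[130:200,150:295],None,fx=5.5,fy=5.5,interpolation=cv2.INTER_CUBIC))
E
```

```text
t 14.1 tcp [ 0.4696 -0.1177  0.3574] jaw yaw 8.78 F [0.2 1.  0.7] w 0.0852
 shift cm [-6.01 16.07  7.93] turn 0.0023
```

View pics/w9.png

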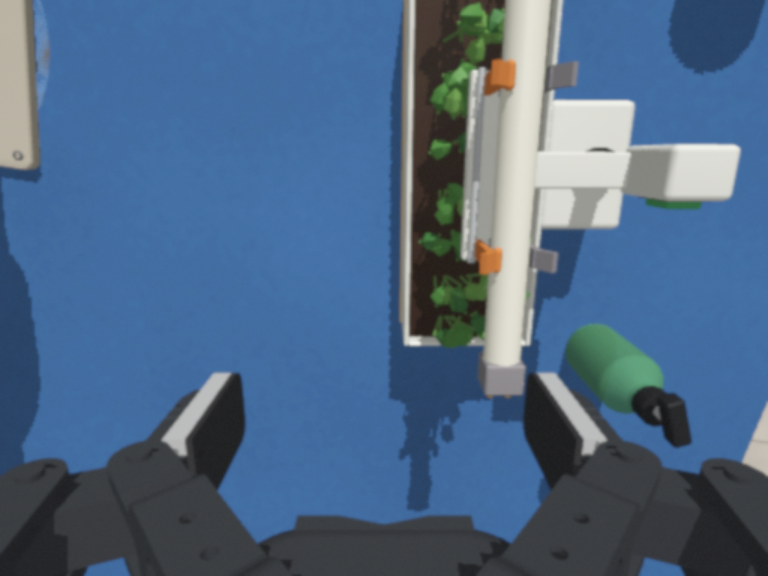

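View pics/s9.png

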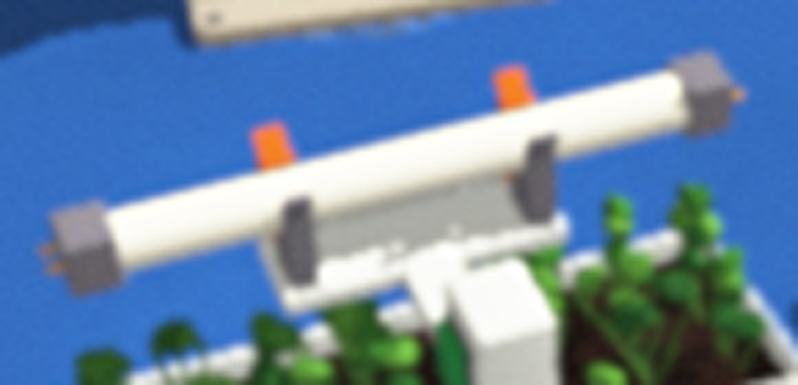

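The tube is seated level and both orange claws lie over it. In the wrist view the claws are at (502,75) and (489,260), the −y cap joint is at about (503,363), and the head top spans (672,147) to (735,198). I'll compute centring and the head position.

```bash
python3 - <<'E'
from h import *
d=np.load("w9.npz"); c=dict(view=d['v'],intrinsics=d['K'])
q=lambda u,v:np.array([(u+.5)/1.5-.5,(v+.5)/1.5-.5])
t=np.radians(8.65); ey=np.array([-np.sin(t),np.cos(t),0]);ex=np.array([np.cos(t),np.sin(t),0]); o=np.array([.539,-.0445,0])
def L(uv,z): w=back(c,q(*uv),z)-o; return np.array([w@ex,w@ey]).round(4)
print("joint -y",L((503,363),.214),"claws",L((502,75),.227),L((489,260),.227),"prong",L((566,75),.227),L((544,261),.227))
for u in((672,147),(663,200),(740,147),(732,197)): print("head",L(u,.218))
E
```

```text
joint -y [-0.0017 -0.1223] claws [-0.0178  0.0494] [-0.0183 -0.0504] prong [0.016  0.0495] [ 0.0141 -0.051 ]
head [0.0836 0.0134]
head [ 0.0835 -0.0163]
head [0.1223 0.0134]
head [ 0.1236 -0.0145]
```

```bash
python3 - <<'E'
from h import *
s=status.sense(); print(s['qpos'].round(2)); t=np.radians(8.65); ex=np.array([np.cos(t),np.sin(t),0])
g=np.array([.6425,-.029,0])
to(s,g+.07*ex+[0,0,.33],98.65); to(s,g-.1*ex+[0,0,.33],-81.35)
E
```

```text
[-0.67 -0.08  0.78  1.64  0.06  1.56  0.27]
t 14.2 tcp [ 0.4699 -0.1171  0.3568] jaw yaw 8.85 F [-0.6  0.   0.4] w 0.0853
 shift cm [-6.03  2.67 25.41] turn -1.5674
t 14.2 tcp [ 0.4699 -0.1171  0.3568] jaw yaw 8.85 F [-0.6  0.   0.4] w 0.0853
 shift cm [-6.09  2.68  8.41] turn 1.5742
```

Emit:
send_rows(
  steps=[
    [[-0.5,0.3,0.5,0.16],[-1,0.6,1.5,0.33],[-2,1,2.5,0.51],[-3,1.5,4,0.69],[-4,2,5.5,0.87],[-5,2.4,7,1.05],[-5.5,2.7,8,1.23],[-6.1,2.7,8.4,1.41],[-6.1,2.7,8.4,1.57],[-6.1,2.7,8.4,1.57]],
  ],
)

```text
time: 15.45
tcp_pos: [0.5435, -0.044, 0.3293]
tool_rot: [-0.055, 0.056, -0.705, 0.705]
wrist_force: [-0.2, -0.7, 0.2]
gripper_width: 0.0851
```

Emit:
send_rows(
  steps=[
    [[0,0,0,0],[0,0,0,0]],
  ],
)

```text
time: 15.7
tcp_pos: [0.5433, -0.0448, 0.3298]
tool_rot: [0.055, -0.055, 0.705, -0.705]
wrist_force: [-0.8, -0.1, 0.2]
gripper_width: 0.0854
```

```bash
python3 - <<'E'
from h import *
s=status.sense(); print(s['qpos'].round(2)); to(s,[.6425,-.029,.25],-81.35)
c=viewer.get_calibration("wrist"); im=viewer.camera("wrist"); cv2.imwrite("pics/w10.png",cv2.resize(im,None,fx=1.5,fy=1.5)); np.savez("w10",v=c['view'],K=c['intrinsics'],p=s['tcp_pos'])
E
```

```text
[-0.71  0.13  0.79  1.55 -0.09  1.5  -1.33]
t 15.7 tcp [ 0.5433 -0.0448  0.3298] jaw yaw -81.06 F [-0.8 -0.1  0.2] w 0.0854
 shift cm [-10.05   7.98  -0.02] turn 0.005
```

View pics/w10.png

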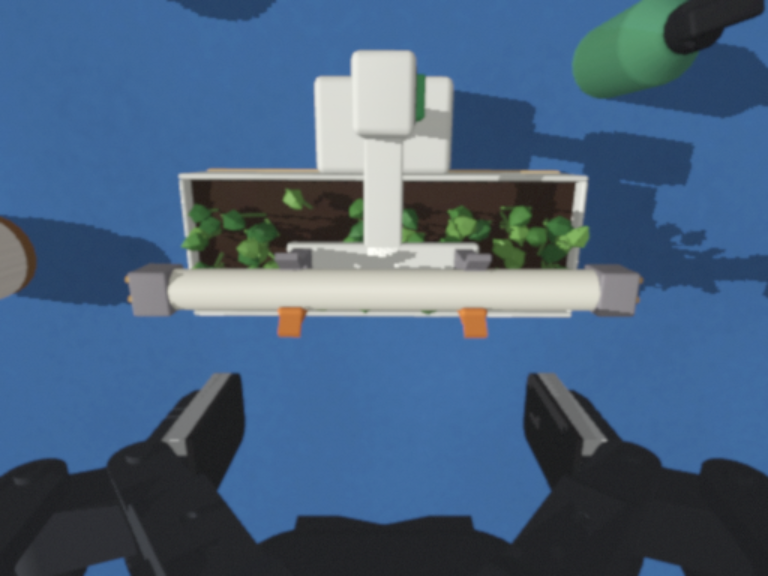

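The tube's cap joints are at columns 170 and 600 (middle 385), and the tines are at 291 and 474 (middle 382.5), so it's centred within about 1–2 mm. The head top spans columns 353 to 415 and rows 52 to 135.

```bash
python3 - <<'E'
from h import *
s=status.sense(); c=viewer.get_calibration("wrist")
q=lambda u,v:np.array([(u+.5)/1.5-.5,(v+.5)/1.5-.5])
P=[back(c,q(*u),.218) for u in((353,52),(415,52),(356,134),(413,134))]; print(np.round(P,4)); g=np.mean(P,0);print(g, np.linalg.norm(P[0]-P[1]),np.linalg.norm(P[2]-P[3]),np.linalg.norm(P[0]-P[2]))
a=back(c,q(170,289),.204);b=back(c,q(600,289),.204);print(a,b,np.linalg.norm(a-b),np.degrees(np.arctan2(*(a-b)[1::-1])))
to(s,[g[0],g[1],.172],-81.35)
E
```

```text
[[ 0.6583 -0.0124  0.218 ]
 [ 0.6629 -0.0422  0.218 ]
 [ 0.621  -0.0191  0.218 ]
 [ 0.6255 -0.0477  0.218 ]]
[ 0.64193145 -0.03036552  0.218     ] 0.030153342196058124 0.028999615808030947 0.037837699626635
[0.51896532 0.07787094 0.204     ] [ 0.55793051 -0.17193536  0.204     ] 0.2528269671146524 98.86564710348095
t 15.75 tcp [ 0.5432 -0.0449  0.3298] jaw yaw -81.1 F [ 0.6 -0.   0.8] w 0.0853
 shift cm [-9.98 15.78  0.09] turn 0.0044
```

Emit:
send_rows(
  steps=[
    [[-3,0,0.1,0.004],[-7,0,0.1,0.004],[-10,1,0.1,0.004],[-10,4,0.1,0.004],[-10,8,0.1,0.004],[-10,12,0.1,0.004],[-10,14.5,0.1,0.004],[-10,15.8,0.1,0.004],[-10,15.8,0.1,0.004],[-10,15.8,0.1,0.004]],
  ],
)

```text
time: 17.0
tcp_pos: [0.6428, -0.0308, 0.1731]
tool_rot: [-0.054, 0.052, -0.705, 0.705]
wrist_force: [-0.2, -0.3, 0.4]
gripper_width: 0.0853
```

```bash
python3 - <<'E'
from h import *
s=status.sense(); to(s,[.642,-.0305,.172],-81.35)
im=viewer.camera("wrist"); cv2.imwrite("pics/w11.png",cv2.resize(im,None,fx=1.5,fy=1.5))
im=viewer.camera("scene"); cv2.imwrite("pics/s11.png",cv2.resize(im[100:260,150:310],None,fx=5,fy=3.7,interpolation=cv2.INTER_CUBIC))
E
```

```text
t 17.0 tcp [ 0.6428 -0.0308  0.1731] jaw yaw -81.41 F [-0.2 -0.3  0.4] w 0.0853
 shift cm [ 0.08  0.11 -0.04] turn -0.001
```

View pics/w11.png

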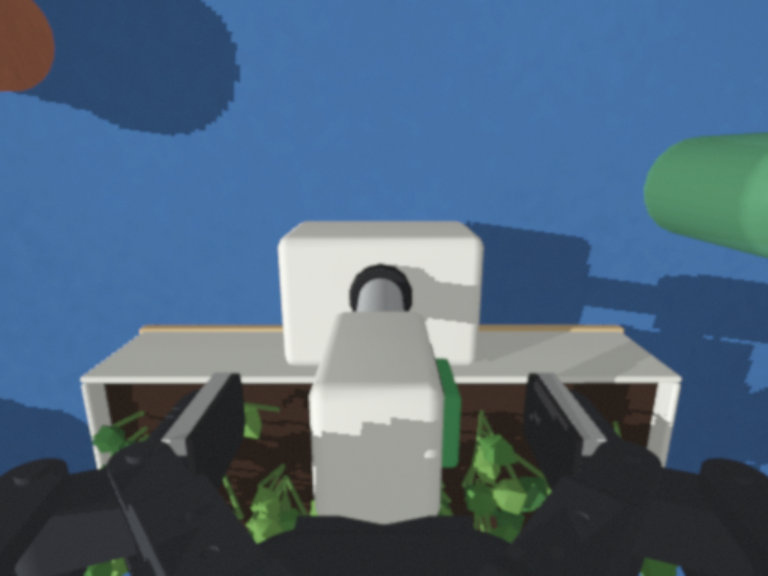

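View pics/s11.png

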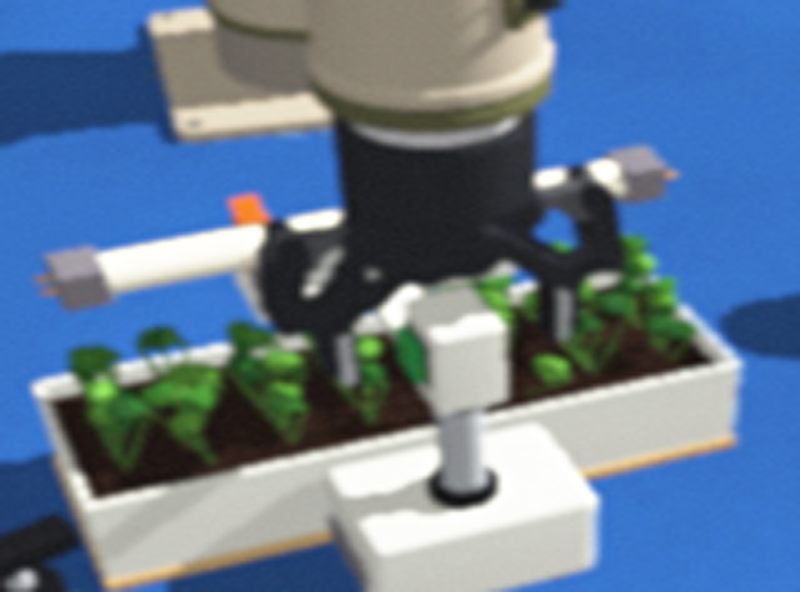

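The button at (450,415) sits between the fingers, and the block is centred between the pads (242/525 against 312–459). Closing.

Emit:
send_rows(
  steps=[
    [[0,0,0,0],[0,0,0,0],[0,0,0,0],[0,0,0,0],[0,0,0,0],[0,0,0,0],[0,0,0,0]],
  ],
  fingers=-1,
)

```text
time: 17.98
tcp_pos: [0.6421, -0.0293, 0.1724]
tool_rot: [0.053, -0.053, 0.706, -0.705]
wrist_force: [-4.7, 4.4, 6.4]
gripper_width: 0.0316
```

```bash
python3 - <<'E'
from h import *
s=status.sense(); to(s,[.642,-.0305,.172],-81.35);print(s['ft_torque'].round(2))
im=viewer.camera("wrist"); cv2.imwrite("pics/w12.png",cv2.resize(im,None,fx=1.5,fy=1.5))
E
```

```text
t 17.975 tcp [ 0.6421 -0.0293  0.1724] jaw yaw -81.34 F [-4.7  4.4  6.4] w 0.0316
 shift cm [0.03 0.04 0.11] turn 0.0001
[ 0.33  0.85 -0.1 ]
```

View pics/w12.png

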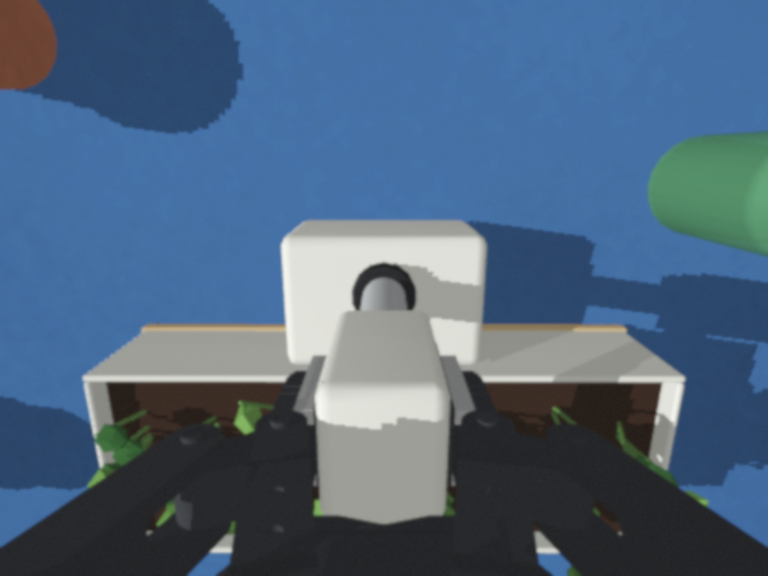

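The grip is at 31.6 mm. The pads read about 2 mm low, as they did on the 24 mm tube, so this is the pushed-in 33 mm. Drawing up.

Emit:
send_rows(
  steps=[
    [[0,-0.3,0,0],[0,-0.9,0,0],[0,-1.8,0,0],[0,-2.8,0,0],[0,-3.8,0,0],[0,-4.8,0,0],[0,-5.8,0,0],[0,-6.8,0,0],[0,-7.7,0,0],[0,-8.3,0,0]],
  ],
)

```text
time: 19.27
tcp_pos: [0.642, -0.0294, 0.2542]
tool_rot: [0.053, -0.054, 0.705, -0.705]
wrist_force: [1.6, 4.8, -7.4]
gripper_width: 0.0319
```

Emit:
send_rows(
  steps=[
    [[0,-0.2,0,0],[0,-0.4,0,0],[0,-0.6,0,0],[0,-0.7,0,0],[0,-0.7,0,0],[0,-0.7,0,0]],
  ],
)

```text
time: 20.02
tcp_pos: [0.642, -0.0293, 0.261]
tool_rot: [0.053, -0.054, 0.705, -0.705]
wrist_force: [0.3, 5.4, -5.3]
gripper_width: 0.0316
```

```bash
python3 - <<'E'
from h import *
s=status.sense(); to(s,[.642,-.0305,.2624],-81.35);print(s['ft_torque'].round(2))
im=viewer.camera("wrist"); cv2.imwrite("pics/w13.png",cv2.resize(im,None,fx=1.5,fy=1.5))
im=viewer.camera("scene"); cv2.imwrite("pics/s13.png",cv2.resize(im[60:260,150:310],None,fx=4,fy=3,interpolation=cv2.INTER_CUBIC))
E
```

```text
t 20.025 tcp [ 0.642  -0.0293  0.261 ] jaw yaw -81.35 F [ 0.3  5.4 -5.3] w 0.0316
 shift cm [ 0.02 -0.14  0.11] turn 0.0001
[ 0.36 -0.3  -0.09]
```

View pics/s13.png

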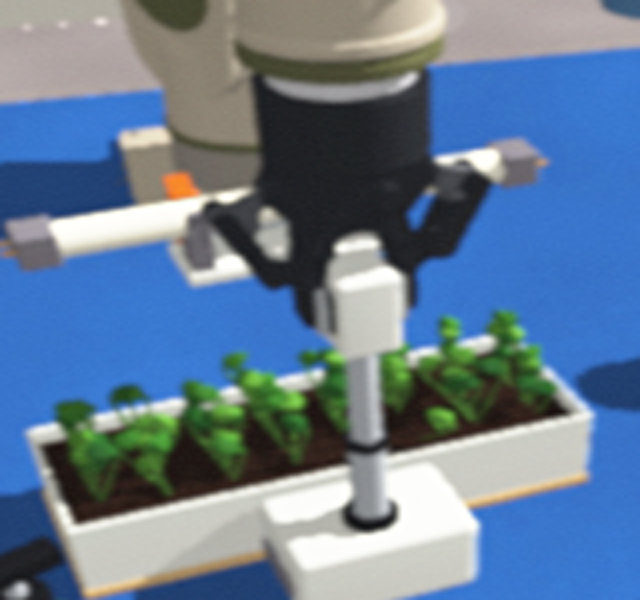

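View pics/w13.png

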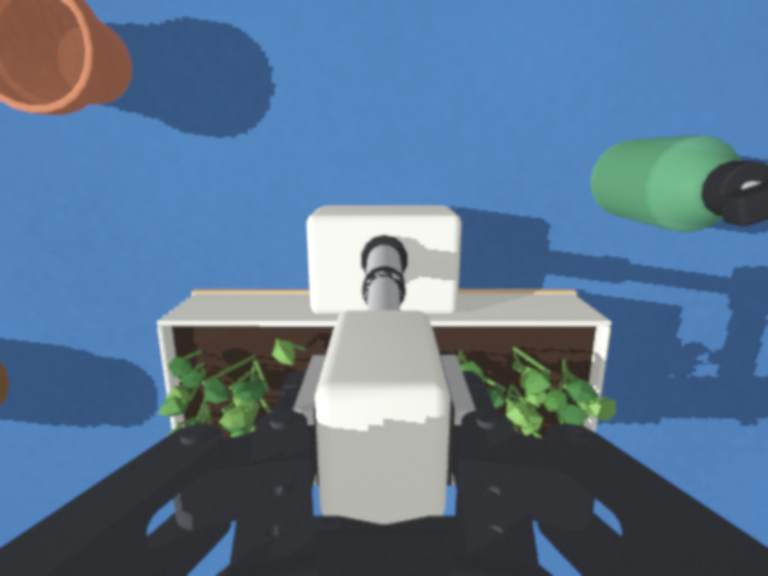

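The head has risen with the grip and there's no slip (88.6 mm). The force is still only its weight, so I'll feel for the end stop.

Emit:
send_rows(
  steps=[
    [[0,-0.1,0,0],[0,-0.15,0,0],[0,-0.2,0,0],[0,-0.2,0,0],[0,-0.2,0,0]],
  ],
)

```text
time: 20.75
tcp_pos: [0.642, -0.0294, 0.2626]
tool_rot: [0.053, -0.054, 0.705, -0.705]
wrist_force: [2.2, 4.5, -7.9]
gripper_width: 0.0319
```

Emit:
send_rows(
  steps=[
    [[0,-0.05,0,0],[0,-0.1,0,0],[0,-0.15,0,0],[0,-0.15,0,0]],
  ],
)

```text
time: 21.25
tcp_pos: [0.642, -0.0294, 0.2626]
tool_rot: [0.052, -0.054, 0.705, -0.705]
wrist_force: [6.2, 4.4, -18.0]
gripper_width: 0.0318
```

It's on the stop: z holds at 0.2626 (90.2 mm travel) while the force rises to 18 N. I'll ease off slightly, wait, and do a last check.

Emit:
send_rows(
  steps=[
    [[0,0.05,0,0],[0,0.05,0,0],[0,0.05,0,0],[0,0.05,0,0],[0,0.05,0,0],[0,0.05,0,0],[0,0.05,0,0],[0,0.05,0,0]],
  ],
)

```text
time: 22.25
tcp_pos: [0.642, -0.0294, 0.2626]
tool_rot: [0.053, -0.054, 0.705, -0.705]
wrist_force: [5.6, 5.3, -14.2]
gripper_width: 0.032
```

```bash
python3 - <<'E'
from h import *
s=status.sense(); to(s,[.642,-.0305,.2624],-81.35)
im=viewer.camera("wrist"); cv2.imwrite("pics/w14.png",cv2.resize(im,None,fx=1.5,fy=1.5))
im=viewer.camera("scene"); cv2.imwrite("pics/s14.png",cv2.resize(im,None,fx=1.5,fy=1.5))
E
```

```text
t 22.25 tcp [ 0.642  -0.0294  0.2626] jaw yaw -81.35 F [  5.6   5.3 -14.2] w 0.032
 shift cm [0.02 0.02 0.11] turn 0.0
```

View pics/w14.png

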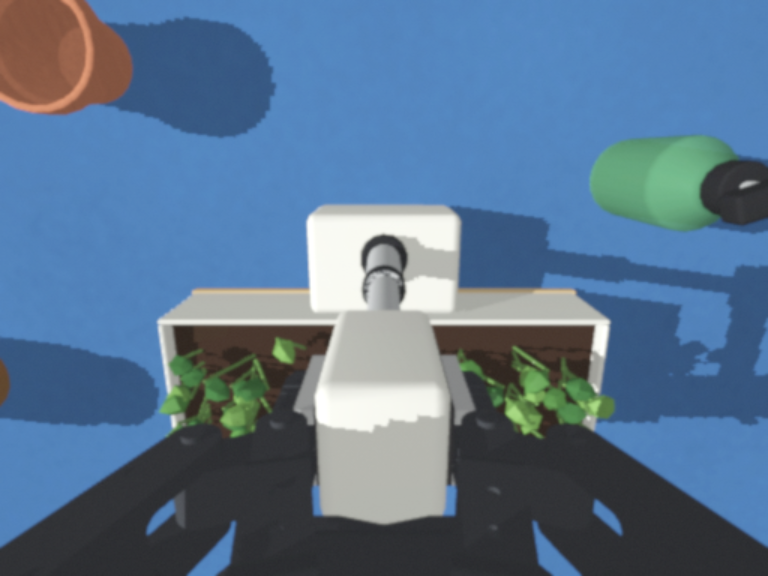

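View pics/s14.png

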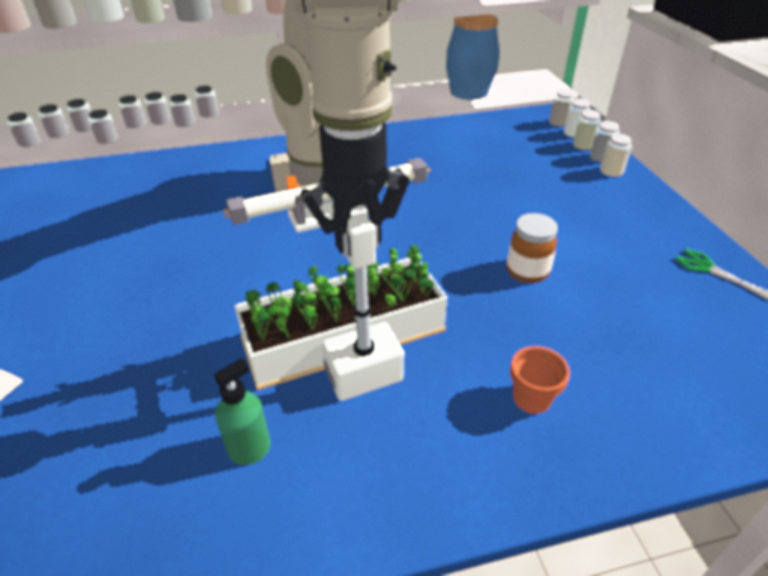

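The head is up with its block unmoved in the grip. The tube is still clipped (ends at (235,209) and (420,169)), and the jar, mister and pot are where they started.

```bash
python3 -c "
from plant import workorder
print(workorder.finish_job())"
```

```text
the job is handed in; nothing more can be done
None
```

The lamp tube is seated in the clip with the jaw shut over it. The head is drawn up to its second stop, and the arm is still holding it there with the button squeezed in. I handed the job in at about 22 s.

- **Tube in the clip:** it went down to the hard stop at seat height, and pushing at 29 N moved it no further. Pictures with the gripper clear show the claws lying over the tube. The wrist camera puts it 1–2 mm off centre. The scene camera disagreed slightly, at 1–3 mm towards +y.
- **Head at the second stop:** it rose 90.2 mm and stopped. There the downward force rose from 8 N to 18 N with no further movement, and I eased it to 14 N for the hold.
- **Button:** there was no direct reading. The finger opening reads 32 mm, and the gripper read about 2 mm low on the 24 mm tube, so this matches the 33 mm block with the button fully in. The post also slid freely, and the block did not slip in the grip.
- **Everything else:** the jar, mister and pot stand where they were in the last scene picture, and the tube is still clipped. The last pictures show only one of the two claws, because the gripper hides the other.

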